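# Prop the bench chest's lid open

### The arm

A 6-joint arm with a two-finger parallel gripper is mounted at the origin on a cart in front of the work surface, level with it; the furniture and walls round the work are solid. World frame = base frame: x ahead of the robot, y to its left, z up, the work surface at z = 0. Lengths are in mm, angles in rad, forces in N, time in s.
With the tool pointing down it reaches from about 325 to 925 mm from the base axis. Payload 3.1 kg.
Tool frame: the origin (TCP) lies on the centre line of the jaws, within the pads' length; the fingertips stand 17 mm ahead of it and the grasp point (between the pads) lies 2 mm behind it; z points along the fingers, y is the direction in which the jaws open and shut (so a half turn about z gives the same grasp; the last joint's range is limited). The gripper opens to 85 mm and grips with 20 to 120 N. Pads are 22 mm wide; open, the fingers measure 114 mm over their backs; the gripper's body (76 mm by 85 mm) begins 54 mm behind the grasp point. The pads swing forward as they close: fully open they stand 13 mm farther back than shut.
Start: joints at [-1.246, 0.217, 1.613, -0, 1.311, -0.112], TCP at [264.423, -566.321, 248.3] pointing down, gripper open.
Joint ranges: [-2.75, 2.75], [-0.78, 2.1], [0.31, 2.55], [-1.13, 4.27], [0.13, 2.63], [-2.58, 2.58]. Speed limits (rad/s): [2.79, 2.79, 3.14, 3.14, 3.14, 3.14].

### API

Orientations are given as a unit quaternion [x, y, z, w].
In Python, from rig import monitor, imaging, workorder gives the robot as it stands. The module is installed in compiled form; this text tells all that it offers.
- The arm moves only by the shell command python3 -m creep 'ROWS' [FORCE]. ROWS is JSON, one flat list of numbers, 7 for each row, row after row: the turn, a rotation vector about the tool's x, y, z in degrees, then the shift along the tool's x, y, z in m, then the opening, from 0 (shut) to 1 (fully open). In form: [rx, ry, rz, dx, dy, dz, jaw, rx, ry, rz, dx, dy, dz, jaw, ...]. A call has 1 to 8 rows; each row shifts and turns the pose as measured when the row begins, along the tool's axes as they then stand; what a row does not reach is not made up. A row lasts 1/10 s, in which the tool goes at most 50 mm and 8.59 degrees, less where a joint would pass 70% of its speed; a pose out of reach is approached as far as the arm can. A call is refused whole if a number of a shift passes 0.05 or a number of a turn 8.59, either way. A call with a gripper value outside its range is refused whole. The fingers move at their own pace and stop on an object; FORCE is the grip in N (left out, the last holds). Time passes only in rows, so rows that do not move let the fingers close. It gives the time, the measured TCP pose, the force and the opening at its end, in the units of the state.
- monitor.get_state(): the state, without advancing time (a new reading comes with each control period).
- imaging.grab_frame(name): name is "scene" or "top"; returns the picture (400x640x3 uint8, red, green, blue); there is no depth.
- imaging.calibration(name): a dict with "intrinsics" (3x3 intrinsics, pixels), "R" (3x3) and "t" (3): a world point X has camera coordinates R X + t. Camera axes: x right, y down, z forward; pixel columns grow to the right and rows downward; lengths in mm; the calibration is good to about 2 mm. A picture is of the moment at which its call begins. calibration takes no time and is no camera call.
- workorder.sign_off(): hands the job in, once; it reports no verdict.
The state is a dict: "t": time; "joints": joint angles; "qvel": joint speeds; "effort": joint torques, N m; "position": TCP position; "ee_rot": TCP orientation; "ft_force": force on the tool from outside, world axes, zero at the start; "torque": the same for the moment, N m; "gripper_width": opening from 0.0 (shut) to 1.0 (fully open).
Only numpy, scipy, OpenCV 4.12 (cv2) and the standard library are available. Lean on these libraries where they do the work, as an engineer would, in place of code of your own. Each camera call takes 0.05 s, during which the arm holds its last target.

### The job

Open the grey steel bench chest one-handed and leave its lid propped: take the prop rod by its crosswise hand grip, push the lid up with it, swing the rod's foot on to the keeper block on the chest's side and let the foot drop fully into the block's holding hole, so that the lid rests on the rod, then let go. Be gentle with the rod on the block (feel for the hole, don't force it), don't let the lid slam shut and leave the other things on the board alone.

Things in the scene. Friction and masses are not known exactly. Their poses are not given: they have to be found in the camera images.
- chest: Grey painted steel chest fixed to the board, 200 x 200 mm in plan, walls 160 mm high, lid shut at the start. Origin under its centre on the board; z up, +x towards the lid hinge at its back, -x its front, -y the side on which the prop rod hangs and the keeper block is screwed.
- keeper_mid (a point): Middle of the keeper's travel (chest frame -30, -115.5, 150 mm), at the height of its flat top. Keeper: aluminium block 72 (x) x 26 (y) x 20 mm on the chest's -y side; in the middle of its top the holding hole: round, 10.5 mm wide, 10 deep, blind. Slotted, it is clamped up to 16 mm either way along the chest's x from here: not measured, find it by feel or sight. Over 25 N would bend it.
- lid (a joint): Lid hinge, rad: 0 shut, grows to 1.2 as it opens. Hinge line along the chest's y at x = +100, z = 160 mm (chest frame). Lid 206 x 204 x 14 mm, 0.35 to 0.7 kg, damped, falls shut when not held. With the foot standing on the keeper's top it reads about 0.75; it reads 0.07 less once the foot is in the hole.
- rod: Steel prop rod, 8 mm thick, 145 mm from pivot to flat foot. Origin on the pivot, on the lid's -y edge: 190 mm in front of the hinge line, 7 mm above it with the lid shut (chest frame -90, -115.5, 167 mm); moves with the lid. The rod runs along its own -z, swings only in the chest's x-z plane with slight friction, and leans 0.05 to 0.3 rad to the front at the start.
- rod_foot (a point): Middle of the rod's flat foot, 145 mm below the pivot along the rod (rod frame 0, 0, -145 mm); about 22 mm over the board at the start.
- rod_grip (a point): Place to take the rod: on the axis of its hand grip, a round steel bar 12 mm thick that sticks out 82 mm from the rod along the chest's -y, with an 18 mm end disc; 40 mm above the foot. This point lies 58 mm out from the rod (rod frame 0, -58, -105 mm). Pinch the bar from above across the chest's x; it can turn in the fingers.
- loupe: Folding loupe, 22 x 33 x 12 mm, lying loose; a bystander. Origin under its centre.
- tweezers: Steel tweezers, 12 x 124 x 9 mm, loose; a bystander. Origin under the centre, length along y.
- slide_gauge: Brass slide gauge, 39 x 125 x 9 mm, loose; a bystander. Origin under the centre, length along y.
- ring_box: Dark red ring box, 61 x 52 x 41 mm, standing loose beside the chest behind the rod; a bystander. Origin under the centre.
- adapter: Black mains adapter, 94 x 46 x 32 mm, loose in front of the chest; a bystander. Origin under the centre, length along x.

How it is judged:
By the outcome, as a careful person would: the job done as asked, in the order asked, and still so for the second after the job is handed in, with the robot touching nothing.
It also fails if it takes over 58 s, if anything falls off the work surface, if the arm or the gripper's body presses on something with over 40 N, if the wrist force passes 120 N, or if a joint passes its speed limit or range.

## Working session

There is one attempt and no reset: what is moved stays moved. The work goes in short steps, Python scripts to look and compute and a shell command to move; the robot and the scene stay as the last step left them, time stands still between calls to the robot, and variables do not carry over. Pictures are saved under pics/ and viewed, and the job is handed in when it is done.

```bash
mkdir -p pics
python3 - <<'E'
from rig import monitor, imaging
import cv2
for n in("scene","top"):
    f=imaging.grab_frame(n); cv2.imwrite(f"pics/{n}0.png",cv2.cvtColor(f,cv2.COLOR_RGB2BGR))
    print(imaging.calibration(n))
print(monitor.get_state())
E
```

```text
{'intrinsics': array([[478.93561885,   0.        , 320.4156282 ],
       [  0.        , 478.93561885, 207.96253741],
       [  0.        ,   0.        ,   1.        ]]), 'R': array([[ 0.73895048, -0.67341145,  0.02166119],
       [-0.41632131, -0.48164487, -0.77116456],
       [ 0.52974404,  0.56083441, -0.63626724]]), 't': array([-434.23336725,  294.20694417, 1192.6539779 ])}
{'intrinsics': array([[489.88751978,   0.        , 323.50169547],
       [  0.        , 489.88751978, 196.44216458],
       [  0.        ,   0.        ,   1.        ]]), 'R': array([[ 0.02407177, -0.99682676, -0.07587468],
       [-0.98309127, -0.00982203, -0.1828526 ],
       [ 0.18152712,  0.07899332, -0.98020812]]), 't': array([ -46.99694517,  552.55672852, 1473.93548788])}
{'t': 0.1, 'joints': array([-1.24619077e+00,  2.17730274e-01,  1.61477978e+00,  1.40011821e-05,
        1.31131140e+00, -1.12197240e-01]), 'qvel': array([-3.44374485e-04, -1.19143536e-03, -3.07963226e-03, -5.56207011e-05,
        8.78210692e-04, -9.30351561e-04]), 'effort': array([-4.07174384e-04, -3.98076260e+01, -3.04968739e+01, -2.20359907e-04,
        4.21142438e-03,  4.64654534e-06]), 'position': array([ 264.20267077, -565.6363714 ,  247.06364104]), 'ee_rot': array([ 9.76244849e-01,  2.16667380e-01, -1.11405617e-04, -1.10883977e-03]), 'ft_force': array([-1.28652635, -0.95732955,  0.25487117]), 'torque': array([-0.01290451, -0.01984652,  0.00714033]), 'gripper_width': 0.9996553906827517}
```

View pics/scene0.png

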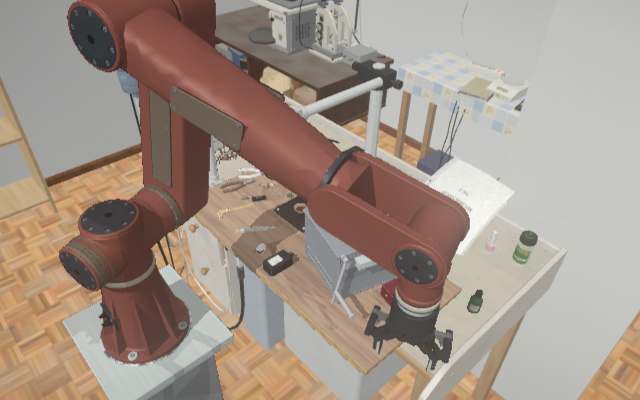

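View pics/top0.png

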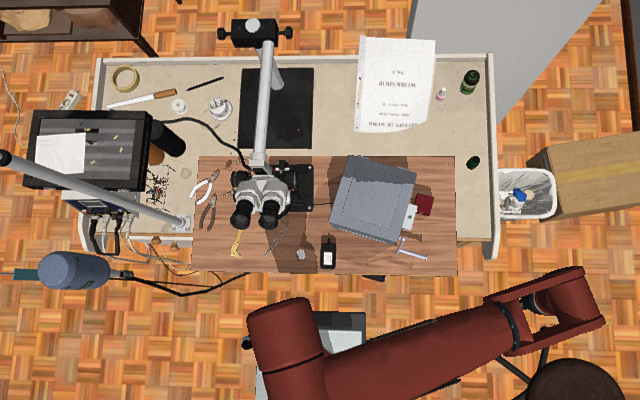

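Run:
```python
import cv2
a=cv2.imread("pics/top0.png")[140:290,310:460]; cv2.imwrite("pics/top0c.png",cv2.resize(a,(600,600),interpolation=cv2.INTER_CUBIC))
a=cv2.imread("pics/scene0.png")[190:330,240:420]; cv2.imwrite("pics/scene0c.png",cv2.resize(a,(720,560),interpolation=cv2.INTER_CUBIC))
```

```text
(no output)
```

View pics/top0c.png

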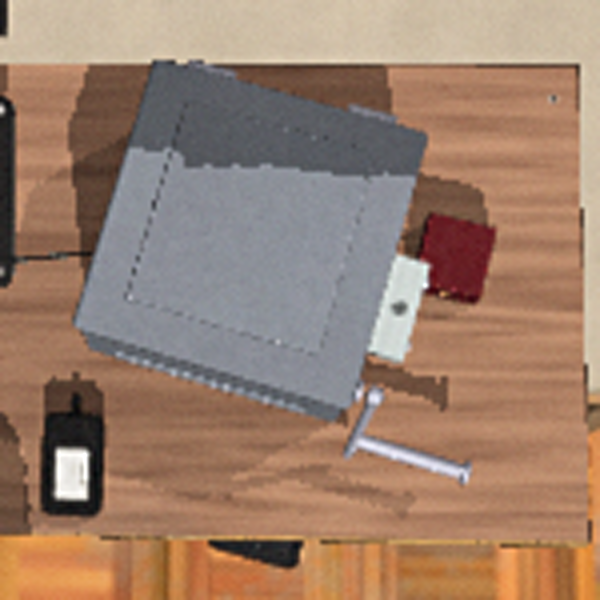

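View pics/scene0c.png

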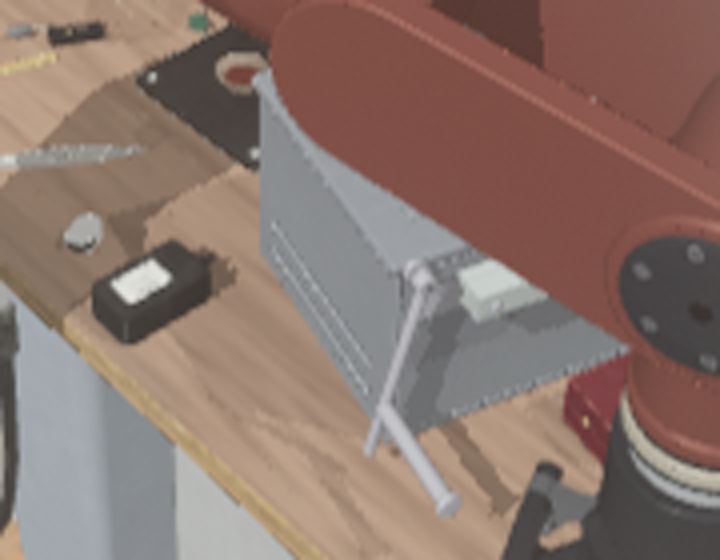

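```bash
cat > h.py <<'E'
import numpy as np
from rig import monitor, imaging
from scipy.spatial.transform import Rotation as Ro
def proj(n,X):
    c=imaging.calibration(n); p=c["intrinsics"]@(c["R"]@X+c["t"]); return p[:2]/p[2]
def c2w(p,P): # p=x,y,yaw
    c,s=np.cos(p[2]),np.sin(p[2]); return np.array([p[0]+c*P[0]-s*P[1],p[1]+s*P[0]+c*P[1],P[2]])
E
python3 - <<'E'
from h import *
from scipy.optimize import least_squares
T=lambda u,v:(310+u/4,140+v/4)
S=lambda u,v:(240+u/4,190+v/4)
def rod(l,d,out=0): return [-90-np.sin(l)*d,-115.5-out,167-np.cos(l)*d]
obs=[("top",T(155,62),lambda q:[100,102,174]),("top",T(427,135),lambda q:[100,-102,174]),
("top",T(80,320),lambda q:[-106,102,174]),("top",T(352,405),lambda q:[-106,-102,174]),
("top",T(399,307),lambda q:[-30+q[3],-115.5,150]),("top",T(430,262),lambda q:[6+q[3],-128.5,150]),("top",T(405,360),lambda q:[-66+q[3],-128.5,150]),
("top",T(375,396),lambda q:rod(q[4],0,0)),("top",T(348,455),lambda q:rod(q[4],145)),("top",T(465,473),lambda q:rod(q[4],105,82)),
("scene",S(370,452),lambda q:rod(q[4],145)),("scene",S(449,503),lambda q:rod(q[4],105,82)),("scene",S(424,280),lambda q:rod(q[4],0)),("scene",S(260,85),lambda q:[-106,102,174])]
f=lambda q:np.concatenate([proj(n,c2w(q,np.array(g(q))))-uv for n,uv,g in obs])
r=least_squares(f,[550,-150,-.25,0,.2],loss='soft_l1',x_scale=[10,10,.1,10,.1])
print(r.x,'\n',np.round(f(r.x).reshape(-1,2),1))
q=r.x
for n,P in [("grip",rod(q[4],105,58)),("pivot",rod(q[4],0)),("keep",[-30+q[3],-115.5,150])]: print(n,c2w(q,np.array(P)))
s=monitor.get_state(); print(s["position"],Ro.from_quat(s["ee_rot"]).as_matrix())
E
```

```text
[ 5.32543945e+02 -1.88997633e+02 -2.73924511e-01  6.66285889e+00
  2.27930329e-01] 
 [[ 0.1 -1.8]
 [ 1.2 -1. ]
 [-2.   1.6]
 [ 0.4  1.1]
 [ 0.4 -0.1]
 [ 0.5  0.4]
 [ 0.   0. ]
 [ 0.7 -0.5]
 [ 0.6 -0.4]
 [ 0.  -0.7]
 [-0.7 -0.2]
 [-0.7 -0.4]
 [ 0.   0.2]
 [-3.2 -3.6]]
grip [ 376.12425068 -325.2647656    64.71570449]
pivot [ 414.65534179 -275.84535738  167.        ]
keep [ 478.83278843 -293.87844082  150.        ]
[ 264.20267077 -565.6363714   247.06364104] [[ 9.06110468e-01  4.23040580e-01 -6.98017133e-04]
 [ 4.23041074e-01 -9.06108034e-01  2.11672229e-03]
 [ 2.62980494e-04 -2.21327415e-03 -9.99997516e-01]]
```

```bash
cat >> h.py <<'E'
Q=[532.54,-189.0,-0.2739]
def todo(target,yaw=Q[2]):
    s=monitor.get_state(); R=Ro.from_quat(s["ee_rot"]).as_matrix()
    y=np.array([np.cos(yaw),np.sin(yaw),0]); z=np.array([0,0,-1.]); x=np.cross(y,z)
    D=np.stack([x,y,z],1)
    print("t",round(s["t"],2),"pos",s["position"].round(1),"chest",w2c(s["position"]).round(1),"F",s["ft_force"].round(1),"Fc",rotc(s["ft_force"]).round(1),"g",round(s["gripper_width"],3))
    print("shift tool mm",(R.T@(np.array(target)-s["position"])).round(1),"turn deg",np.degrees(Ro.from_matrix(R.T@D).as_rotvec()).round(2))
def rotc(v):
    c,s=np.cos(Q[2]),np.sin(Q[2]); return np.array([c*v[0]+s*v[1],-s*v[0]+c*v[1],v[2]])
def w2c(P): return rotc(np.array(P)-np.array([Q[0],Q[1],0]))
E
python3 -m creep '[0,0,-8.2,0,0,0,1,0,0,-8.2,0,0,0,1,0,0,-8.2,0,0,0,1,0,0,-8.2,0,0,0,1,0,0,-8.2,0,0,0,1,0,0,-8.2,0,0,0,1]' 40
python3 -c "
from h import *
todo([376.1,-325.3,150])"
```

```text
t: 0.7
position: [263.2, -562.8, 242.1]
ee_rot: [0.787, 0.617, 0.002, -0.005]
ft_force: [-0.6, -0.3, -0.1]
gripper_width: 1.002
t 0.7 pos [ 263.2 -562.8  242.1] chest [-158.1 -432.7  242.1] F [-0.6 -0.3 -0.1] Fc [-0.5 -0.4 -0.1] g 1.002
shift tool mm [256.8  53.4  94.2] turn deg [-0.35 -0.53  1.87]
```

```bash
python3 -m creep '[0,0,1.8,0.04,0.008,0,0.6,0,0,0,0.04,0.008,0.005,0.6,0,0,0,0.04,0.008,0.01,0.6,0,0,0,0.04,0.008,0.015,0.6,0,0,0,0.04,0.008,0.015,0.6,0,0,0,0.03,0.008,0.015,0.6,0,0,0,0.02,0.005,0.01,0.6,0,0,0,0,0,0,0.6]'
python3 - <<'E'
from h import *
import cv2
todo([376.1,-325.3,64.7+2])
for n,(r,c) in {"top":(140,310),"scene":(190,240)}.items():
    f=imaging.grab_frame(n)[r:r+150,c:c+190]; cv2.imwrite(f"pics/{n}1.png",cv2.cvtColor(cv2.resize(f,None,fx=4,fy=4,interpolation=cv2.INTER_CUBIC),cv2.COLOR_RGB2BGR))
E
```

```text
t: 1.5
position: [380.8, -325.8, 167.1]
ee_rot: [0.797, 0.604, 0.002, -0.008]
ft_force: [-0.1, -0.6, -0.4]
gripper_width: 0.601
t 1.5 pos [ 380.8 -325.8  167.1] chest [-109.1 -172.7  167.1] F [-0.1 -0.6 -0.4] Fc [ 0.1 -0.6 -0.4] g 0.601
shift tool mm [ -2.   -3.5 100.4] turn deg [-0.63 -0.7  -0.04]
```

View pics/scene1.png

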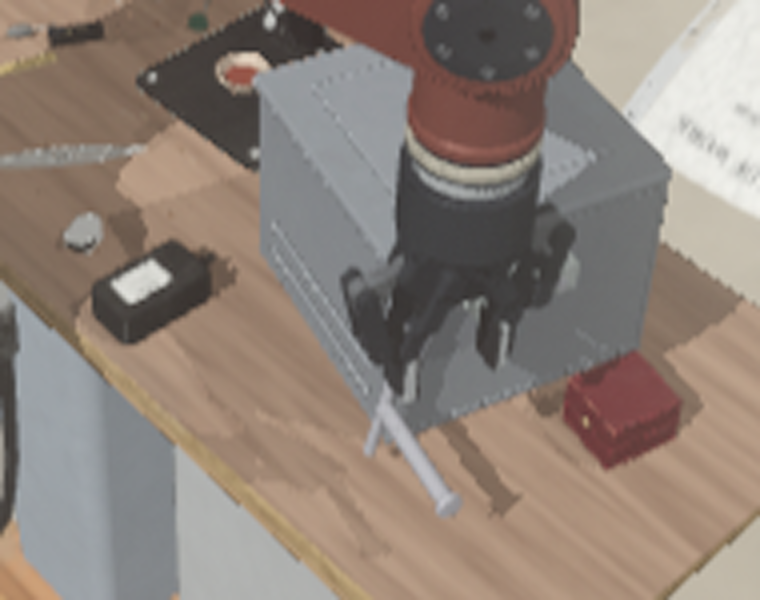

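View pics/top1.png

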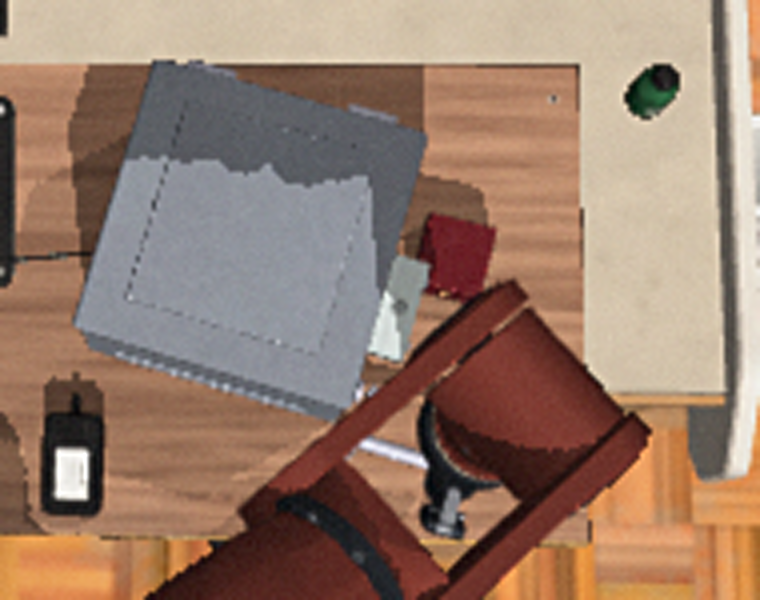

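Run:
```python
from h import *
s=monitor.get_state();print(s["joints"],w2c(-imaging.calibration("scene")["R"].T@imaging.calibration("scene")["t"]))
p=s["position"];a=s["joints"][0]
for lat in(0,-75,75):
  for h in (150,180,200,220,250):
    X=p+np.array([np.sin(a)*lat,-np.cos(a)*lat,h]); print(lat,h,(proj("scene",X)-[240,190])*4,(proj("top",X)-[310,140])*4)
```

```text
[-0.8535767   0.04936936  1.95910308  0.00333206  1.14492756 -0.5785265 ] [-523.53535606 -802.10577753  995.13464126]
0 150 [465.34921912 163.40103293] [486.36305595 425.99977437]
0 180 [469.38527883 120.31073347] [493.38668042 421.86297084]
0 200 [472.16375621  90.64679608] [498.26769903 418.98812821]
0 220 [475.01569937  60.19851387] [503.31719676 416.01405406]
0 250 [479.43786528  12.98601779] [511.22693069 411.35534609]
-75 150 [472.99828404  73.38333821] [404.5145325  333.54756498]
-75 180 [476.95168099  31.02306874] [409.43075107 327.17399553]
-75 200 [479.66845856   1.91305749] [412.84556048 322.746909  ]
-75 220 [482.45301522 -27.92320024] [416.37678887 318.16889257]
-75 250 [486.76259033 -74.09988441] [421.90528205 311.00154742]
75 150 [456.77227224 264.33846708] [570.15808436 520.65066341]
75 180 [460.88219172 220.65179038] [579.38980555 518.86085838]
75 200 [463.71712411 190.51767825] [585.80856279 517.61641828]
75 220 [466.63178525 159.53608378] [592.45167325 516.32848158]
75 250 [471.16078434 111.39477113] [602.8634247  514.30989753]
```

```bash
python3 -m creep '[-0.6,-0.7,0,-0.002,-0.0035,0.02,0.6,0,0,0,0,0,0.025,0.6,0,0,0,0,0,0.025,0.6,0,0,0,0,0,0.015,0.6,0,0,0,0,0,0,0.6]'
python3 - <<'E'
from h import *
import cv2
todo([376.1,-325.3,63])
for n,(r,c) in {"scene":(190,240)}.items():
    f=imaging.grab_frame(n)[r:r+150,c:c+190]; cv2.imwrite(f"pics/{n}2.png",cv2.cvtColor(cv2.resize(f,None,fx=4,fy=4,interpolation=cv2.INTER_CUBIC),cv2.COLOR_RGB2BGR))
E
```

```text
t: 2.1
position: [378.1, -341.1, 87.5]
ee_rot: [0.8, 0.6, -0.002, 0.01]
ft_force: [-0.2, 0.1, 0.3]
gripper_width: 0.598
t 2.1 pos [ 378.1 -341.1   87.5] chest [-107.6 -188.2   87.5] F [-0.2  0.1  0.3] Fc [-0.2  0.   0.3] g 0.598
shift tool mm [14.9 -6.6 24.2] turn deg [ 0.77  0.83 -0.49]
```

View pics/scene2.png

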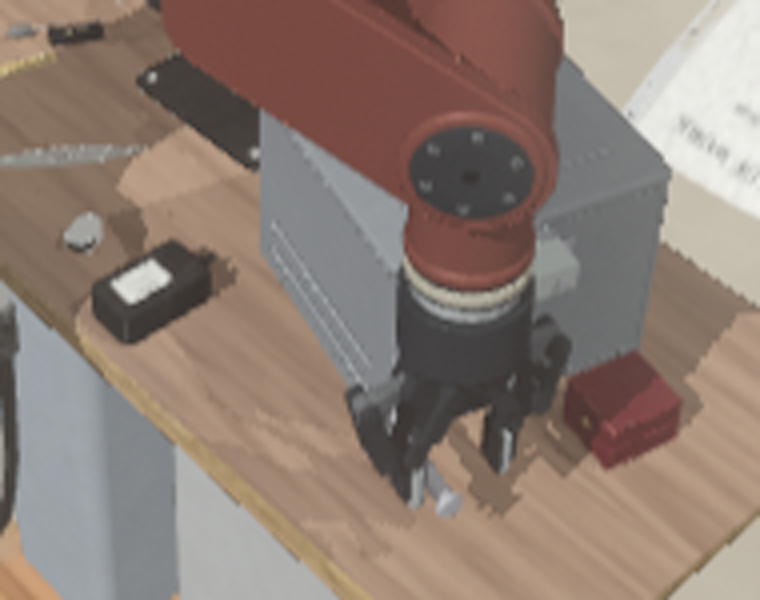

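```bash
python3 -m creep '[0.4,0.4,0,0.013,-0.006,0.008,0.6,0,0,0,0.0,0,0.008,0.6,0,0,0,0,0,0.004,0.6,0,0,0,0,0,0,0.6]'
python3 - <<'E'
from h import *
todo([376.1,-325.3,63])
E
```

```text
t: 2.55
position: [377.9, -330.4, 70.7]
ee_rot: [0.8, 0.6, -0.001, 0.009]
ft_force: [-0.1, 0.7, 0.2]
gripper_width: 0.601
t 2.55 pos [ 377.9 -330.4   70.7] chest [-110.6 -177.9   70.7] F [-0.1  0.7  0.2] Fc [-0.3  0.7  0.2] g 0.601
shift tool mm [ 4.4 -3.3  7.6] turn deg [ 0.77  0.7  -0.6 ]
```

```bash
python3 -m creep '[0.7,0.7,-0.4,0.005,-0.003,0.007,0.6,0,0,0,0.0,0,0.004,0.6,0,0,0,0,0,0,0.6]'
python3 - <<'E'
from h import *
import cv2
todo([376.1,-325.3,63])
for n,(r,c) in {"scene":(190,240)}.items():
    f=imaging.grab_frame(n)[r+50:r+150,c+30:c+150]; cv2.imwrite(f"pics/{n}3.png",cv2.cvtColor(cv2.resize(f,None,fx=6,fy=6,interpolation=cv2.INTER_CUBIC),cv2.COLOR_RGB2BGR))
E
```

```text
t: 2.85
position: [377.1, -324.8, 59.4]
ee_rot: [0.798, 0.603, 0.001, 0.001]
ft_force: [-0.3, -0.4, 0.4]
gripper_width: 0.6
t 2.85 pos [ 377.1 -324.8   59.4] chest [-112.9 -172.8   59.4] F [-0.3 -0.4  0.4] Fc [-0.2 -0.5  0.4] g 0.6
shift tool mm [-0.7 -0.8 -3.6] turn deg [ 0.09 -0.01 -0.13]
```

View pics/scene3.png

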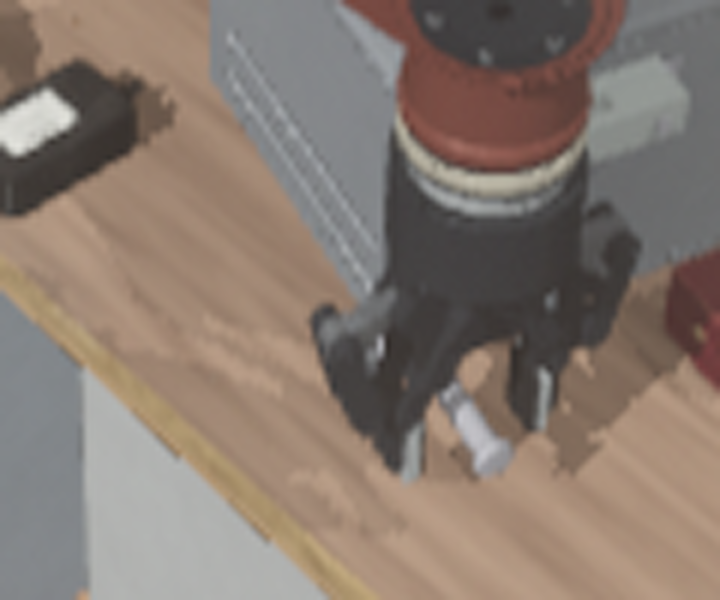

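```bash
python3 -m creep '[0,0,0,0,0,-0.003,0.3,0,0,0,0,0,0,0.1,0,0,0,0,0,0,0,0,0,0,0,0,0,0,0,0,0,0,0,0,0,0,0,0,0,0,0,0]' 60
python3 - <<'E'
from h import *
import cv2
todo([376.1,-325.3,63])
f=imaging.grab_frame("scene")[240:340,270:390]; cv2.imwrite("pics/s4.png",cv2.cvtColor(cv2.resize(f,None,fx=6,fy=6,interpolation=cv2.INTER_CUBIC),cv2.COLOR_RGB2BGR))
E
```

```text
t: 3.5
position: [377.4, -325.1, 63.2]
ee_rot: [0.798, 0.603, 0.001, 0.001]
ft_force: [0.5, -0.2, -0.8]
gripper_width: 0.117
t 3.5 pos [ 377.4 -325.1   63.2] chest [-112.6 -173.    63.2] F [ 0.5 -0.2 -0.8] Fc [ 0.6 -0.  -0.8] g 0.117
shift tool mm [-0.6 -1.2  0.2] turn deg [ 0.14  0.01 -0.15]
```

View pics/s4.png

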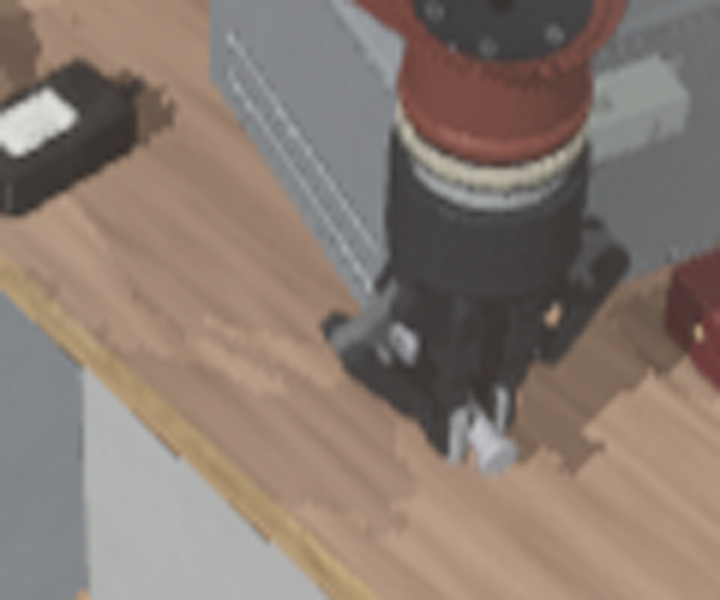

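```bash
cat >> h.py <<'E'
def piv(th): return np.array([100-190*np.cos(th)+7*np.sin(th),160+190*np.sin(th)+7*np.cos(th)])
from scipy.optimize import brentq
def grip_from(foot): # foot (x,z) -> theta, lean(front+), grip
    f=np.array(foot,float)
    th=brentq(lambda t:np.linalg.norm(piv(t)-f)-145, -0.1,1.15) if (np.linalg.norm(piv(-.1)-f)-145)*(np.linalg.norm(piv(1.15)-f)-145)<0 else np.nan
    d=(piv(th)-f)/145; return th,np.arctan2(d[0],d[1]),f+40*d
def state_from(g): # grip x,z -> theta, lean, foot
    g=np.array(g,float); th=brentq(lambda t:np.linalg.norm(piv(t)-g)-105,-0.15,1.15)
    d=(piv(th)-g)/105; return th,np.arctan2(d[0],d[1]),g-40*d
E
python3 - <<'E'
from h import *
print(state_from([-112.6,64.5]))
for f in [(-121,26),(-120,60),(-115,100),(-105,140),(-95,165),(-80,162),(-60,158),(-40,155),(-30,153),(-23,150),(-23,140)]:
    th,l,g=grip_from(f); print(f,np.round([th,l],3),g.round(1))
E
```

```text
(0.00020343998695801992, np.float64(0.21694955959063195), array([-121.21006781,   25.43765583]))
(-121, 26) [0.003 0.216] [-112.4   65.1]
(-120, 60) [0.18  0.239] [-110.5   98.9]
(-115, 100) [0.39  0.294] [-103.4  138.3]
(-105, 140) [0.611 0.377] [-90.3 177.2]
(-95, 165) [0.76  0.443] [-77.9 201.1]
(-80, 162) [0.778 0.348] [-66.3 199.6]
(-60, 158) [0.788 0.215] [-51.5 197.1]
(-40, 155) [0.788 0.075] [-37.  194.9]
(-30, 153) [ 0.775 -0.005] [-30.2 193. ]
(-23, 150) [ 0.749 -0.078] [-26.1 189.9]
(-23, 140) [ 0.669 -0.15 ] [-29.  179.6]
```

```bash
python3 -m creep '[0,0,0,0,0,-0.006,0,0,0,0,0,0,-0.008,0,0,0,0,0,0,-0.01,0,0,0,0,0,0.002,-0.01,0,0,0,0,0,0,0,0]'
python3 - <<'E'
from h import *
import cv2
todo([376.1,-325.3,63]); p=w2c(monitor.get_state()["position"]); print(state_from([p[0],p[2]+1.3]))
f=imaging.grab_frame("scene")[170:340,240:420]; cv2.imwrite("pics/s5.png",cv2.cvtColor(cv2.resize(f,None,fx=3.5,fy=3.5,interpolation=cv2.INTER_CUBIC),cv2.COLOR_RGB2BGR))
E
```

```text
t: 4.05
position: [378.2, -325.3, 98.8]
ee_rot: [0.798, 0.603, 0.0, 0.0]
ft_force: [2.0, -0.8, -4.0]
gripper_width: 0.117
t 4.05 pos [ 378.2 -325.3   98.8] chest [-111.7 -173.    98.8] F [ 2.  -0.8 -4. ] Fc [ 2.1 -0.2 -4. ] g 0.117
shift tool mm [-0.5 -2.  35.8] turn deg [ 0.01 -0.   -0.15]
(0.18466482326981665, np.float64(0.2523667960215507), array([-121.69026197,   61.36122516]))
```

View pics/s5.png

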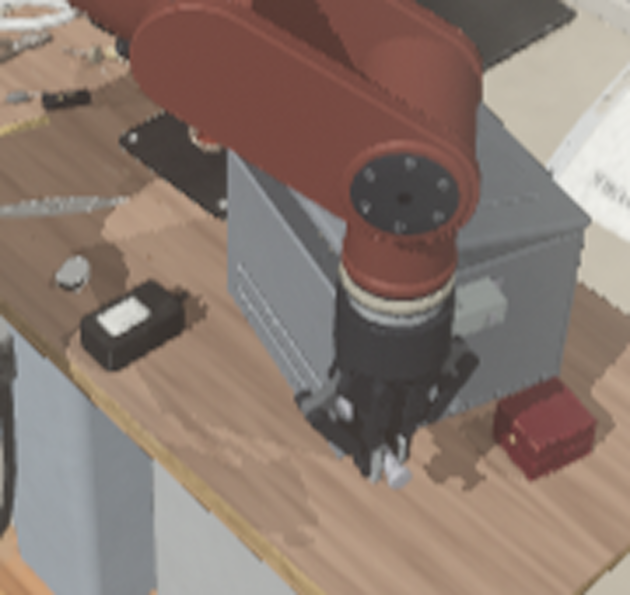

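```bash
python3 -m creep '[0,0,0,0,0.002,-0.01,0,0,0,0,0,0.002,-0.01,0,0,0,0,0,0.002,-0.01,0,0,0,0,0,0.003,-0.01,0,0,0,0,0,0.003,-0.01,0,0,0,0,0,0.003,-0.01,0,0,0,0,0,0,0,0]'
python3 - <<'E'
from h import *
import cv2
todo([376.1,-325.3,63]); p=w2c(monitor.get_state()["position"]); print(state_from([p[0],p[2]+1.3]))
for n in("scene","top"):
  f=imaging.grab_frame(n); f=f[150:320,240:420] if n=="scene" else f[140:290,310:460]; cv2.imwrite(f"pics/{n}6.png",cv2.cvtColor(cv2.resize(f,None,fx=3.5,fy=3.5,interpolation=cv2.INTER_CUBIC),cv2.COLOR_RGB2BGR))
E
```

```text
t: 4.8
position: [393.3, -329.6, 163.5]
ee_rot: [0.798, 0.603, -0.001, -0.0]
ft_force: [0.9, -1.2, -2.4]
gripper_width: 0.116
t 4.8 pos [ 393.3 -329.6  163.5] chest [ -96.  -173.   163.5] F [ 0.9 -1.2 -2.4] Fc [ 1.2 -0.9 -2.4] g 0.116
shift tool mm [ -0.4 -17.6 100.5] turn deg [-0.06  0.06 -0.1 ]
(0.5374538116385988, np.float64(0.3536957963290966), array([-109.85243666,  127.25933054]))
```

View pics/scene6.png

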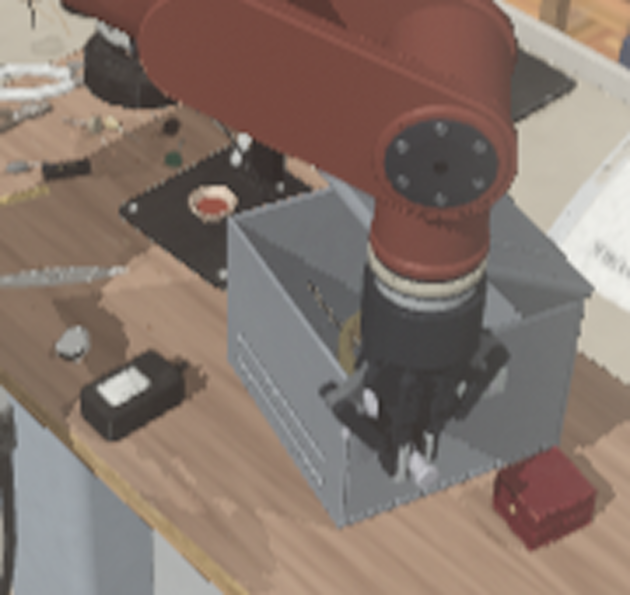

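View pics/top6.png

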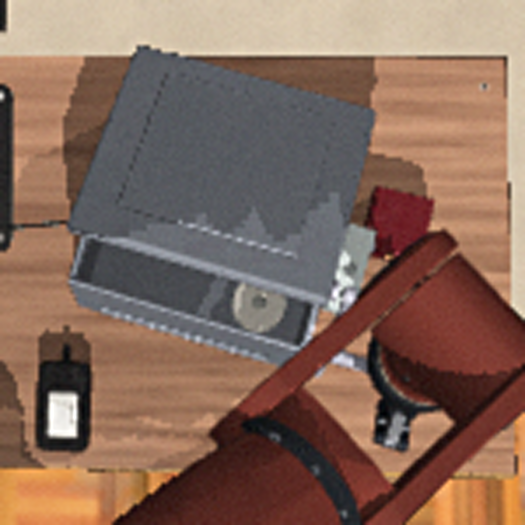

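```bash
python3 -m creep '[0,0,0,0,0.003,-0.009,0,0,0,0,0,0.004,-0.01,0,0,0,0,0,0.004,-0.009,0,0,0,0,0,0.004,-0.007,0,0,0,0,0,0,0,0]'
python3 - <<'E'
from h import *
todo([376.1,-325.3,63]); p=w2c(monitor.get_state()["position"]); print(state_from([p[0],p[2]+1.3]))
E
```

```text
t: 5.4
position: [406.7, -333.4, 198.2]
ee_rot: [0.797, 0.603, -0.002, -0.002]
ft_force: [0.3, -1.1, -2.9]
gripper_width: 0.117
t 5.4 pos [ 406.7 -333.4  198.2] chest [ -82.1 -173.1  198.2] F [ 0.3 -1.1 -2.9] Fc [ 0.6 -1.  -2.9] g 0.117
shift tool mm [ -0.4 -30.7 135.4] turn deg [-0.38  0.04 -0.09]
(0.7417518111497138, np.float64(0.4612053895259497), array([-99.88435657, 163.67138096]))
```

```bash
python3 -c "
from h import *
for g in [(-65,200),(-51.5,199),(-45,198),(-40,197),(-36,196),(-32,195)]: print(g,state_from(g))"
python3 -m creep '[0,0,0,0,0.008,-0.001,0,0,0,0,0,0.008,0,0,0,0,0,0,0.007,0,0,0,0,0,0,0,0,0]'
python3 - <<'E'
from h import *
import cv2
todo([376.1,-325.3,63]); p=w2c(monitor.get_state()["position"]); print(state_from([p[0],p[2]+1.3]))
for n in("scene","top"):
  f=imaging.grab_frame(n); f=f[130:300,240:420] if n=="scene" else f[140:290,310:460]; cv2.imwrite(f"pics/{n}7.png",cv2.cvtColor(cv2.resize(f,None,fx=3.5,fy=3.5,interpolation=cv2.INTER_CUBIC),cv2.COLOR_RGB2BGR))
E
```

```text
(-65, 200) (0.7825050450257216, np.float64(0.3418275073217154), array([-78.40837701, 162.31425434]))
(-51.5, 199) (0.8000688744406917, np.float64(0.23214561395765335), array([-60.70264437, 160.0729999 ]))
(-45, 198) (0.8021899715709444, np.float64(0.17186087823027926), array([-51.84064433, 158.58927069]))
(-40, 197) (0.8004217141527918, np.float64(0.12131415187467631), array([-44.84067219, 157.29398166]))
(-36, 196) (0.7961751829996386, np.float64(0.07729774894160234), array([-39.08883188, 156.11943935]))
(-32, 195) (0.7904200390241992, np.float64(0.03143980063256135), array([-33.25738486, 155.01976759]))
t: 5.8
position: [430.5, -340.2, 200.5]
ee_rot: [0.797, 0.603, -0.003, -0.003]
ft_force: [-2.2, -0.5, -2.2]
gripper_width: 0.111
t 5.8 pos [ 430.5 -340.2  200.5] chest [ -57.3 -173.1  200.5] F [-2.2 -0.5 -2.2] Fc [-2.  -1.  -2.2] g 0.111
shift tool mm [ -0.3 -55.4 137.9] turn deg [-0.42  0.06 -0.08]
(0.8074418151601146, np.float64(0.2999868986121506), array([-69.14728521, 163.59406989]))
```

View pics/scene7.png

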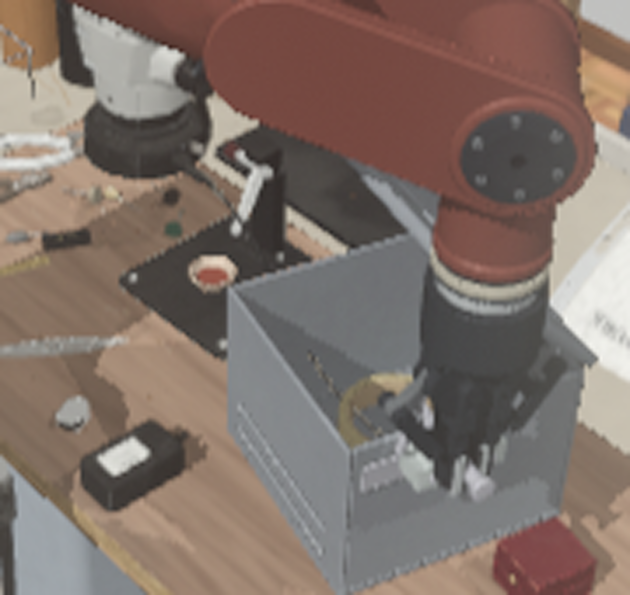

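View pics/top7.png

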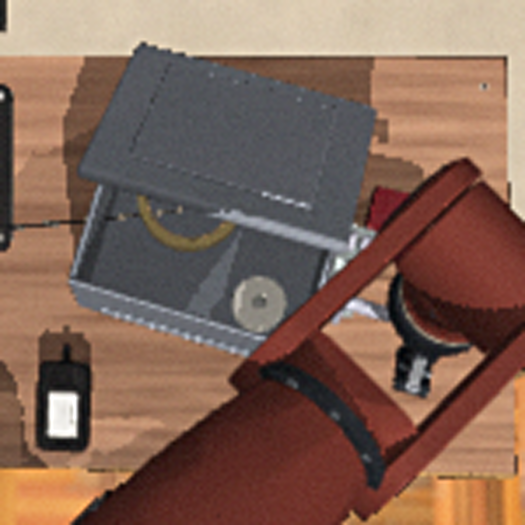

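```bash
python3 -m creep '[0,0,0,0,0.007,0.001,0,0,0,0,0,0.007,0.001,0,0,0,0,0,0.005,0.002,0,0,0,0,0,0,0.0,0,0,0,0,0,0,0.0,0]'
python3 - <<'E'
from h import *
todo([376.1,-325.3,63]); p=w2c(monitor.get_state()["position"]); print(state_from([p[0],p[2]+1.3]))
for f in [(-33,150),(-30,150),(-26,150),(-23,150),(-20,150),(-33,148),(-23,145)]: print(f,grip_from(f))
E
```

```text
t: 6.4
position: [449.3, -345.6, 195.1]
ee_rot: [0.798, 0.603, -0.003, -0.003]
ft_force: [-2.4, 0.3, -0.0]
gripper_width: 0.117
t 6.4 pos [ 449.3 -345.6  195.1] chest [ -37.8 -173.3  195.1] F [-2.4  0.3 -0. ] Fc [-2.4 -0.3 -0. ] g 0.117
shift tool mm [ -0.3 -74.7 132.8] turn deg [-0.51  0.05 -0.09]
(0.7982393609658386, np.float64(0.09740180063962853), array([-41.70208234, 156.63743518]))
(-33, 150) (0.7527159922006166, np.float64(-0.006091460969767551), array([-33.24365693, 189.99925788]))
(-30, 150) (0.7523374059522333, np.float64(-0.02713681261955559), array([-31.08533928, 189.98527277]))
(-26, 150) (0.7510425829820583, np.float64(-0.05595315384651888), array([-28.2369585 , 189.93740123]))
(-23, 150) (0.7494326779393242, np.float64(-0.07818841830371227), array([-26.12435104, 189.8777937 ]))
(-20, 150) (0.7472306796632165, np.float64(-0.10101127932729949), array([-24.0335837 , 189.79610788]))
(-33, 148) (0.7376948724275766, np.float64(-0.019972961395913404), array([-33.79886534, 187.99202188]))
(-23, 145) (0.7091839928982607, np.float64(-0.11495138070161934), array([-27.5879356 , 184.73601448]))
```

```bash
python3 -m creep '[0,0,0,0,0.00,0.000,0,0,0,0,0,0,0,0]'
python3 - <<'E'
from h import *
import cv2
todo([376.1,-325.3,63]); p=w2c(monitor.get_state()["position"]); print(state_from([p[0],p[2]+1.3]))
for n in("scene","top"):
  f=imaging.grab_frame(n); f=f[210:290,320:420] if n=="scene" else f[180:260,370:470]; cv2.imwrite(f"pics/{n}8.png",cv2.cvtColor(cv2.resize(f,None,fx=7,fy=7,interpolation=cv2.INTER_CUBIC),cv2.COLOR_RGB2BGR))
  s=monitor.get_state(); print(rotc(s["ft_force"]))
E
```

```text
t: 6.6
position: [449.2, -345.6, 194.9]
ee_rot: [0.798, 0.603, -0.003, -0.003]
ft_force: [-2.3, -1.0, -0.6]
gripper_width: 0.118
t 6.6 pos [ 449.2 -345.6  194.9] chest [ -37.9 -173.3  194.9] F [-2.3 -1.  -0.6] Fc [-1.9 -1.6 -0.6] g 0.118
shift tool mm [ -0.3 -74.7 132.6] turn deg [-0.52  0.05 -0.1 ]
(0.7962521592916882, np.float64(0.09521711228426756), array([-41.66661487, 156.3531261 ]))
[-1.22136091 -1.87001234 -1.72820957]
[-1.64102086 -2.55692078 -1.44429611]
```

View pics/scene8.png

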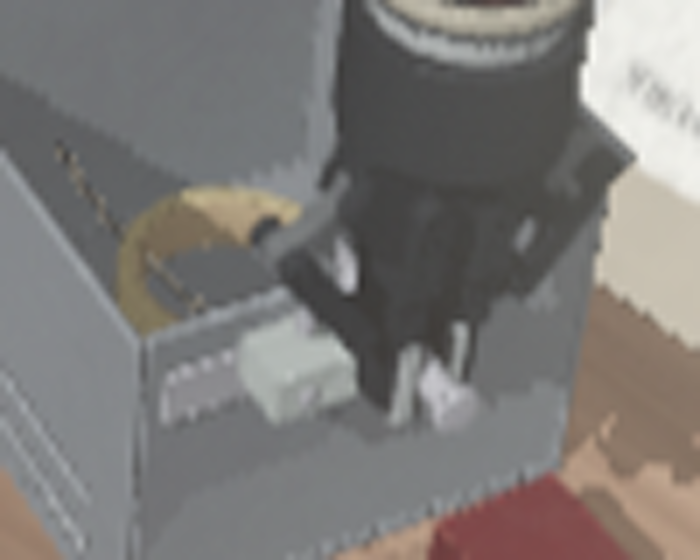

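View pics/top8.png

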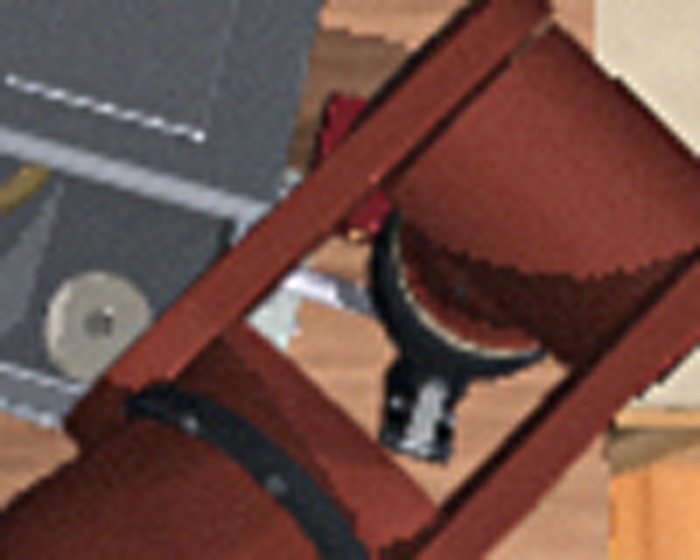

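```bash
python3 -m creep '[0,0,0,0,0.003,0.002,0,0,0,0,0,0.001,0.002,0,0,0,0,0,0,0,0]'
python3 - <<'E'
from h import *
todo([376.1,-325.3,63]); p=w2c(monitor.get_state()["position"]); print(state_from([p[0],p[2]+1.3]))
E
python3 -m creep '[0,0,0,0,0,0.001,0,0,0,0,0,0,0,0]'
python3 -m creep '[0,0,0,0,0,0.001,0,0,0,0,0,0,0,0]'
```

```text
t: 7.0
position: [452.6, -346.5, 191.6]
ee_rot: [0.798, 0.603, -0.003, -0.004]
ft_force: [-4.0, -0.2, 0.7]
gripper_width: 0.119
t 7.0 pos [ 452.6 -346.5  191.6] chest [ -34.4 -173.3  191.6] F [-4.  -0.2  0.7] Fc [-3.8 -1.2  0.7] g 0.119
shift tool mm [ -0.3 -78.  129.4] turn deg [-0.59  0.04 -0.11]
(0.7743809849094141, np.float64(0.033121225965383666), array([-35.72904987, 152.94550833]))
t: 7.2
position: [452.3, -346.4, 191.0]
ee_rot: [0.798, 0.603, -0.004, -0.004]
ft_force: [-4.2, -1.0, 0.8]
gripper_width: 0.117
t: 7.4
position: [452.7, -346.5, 189.5]
ee_rot: [0.798, 0.603, -0.003, -0.004]
ft_force: [-1.6, -1.9, -2.8]
gripper_width: 0.116
```

```bash
for i in 1; do python3 -m creep '[0,0,0,0,0,0.001,0,0,0,0,0,0,0,0]'; done
python3 -m creep '[0,0,0,0,0,0.001,0,0,0,0,0,0,0,0]'
python3 - <<'E'
from h import *
todo([376.1,-325.3,63]); p=w2c(monitor.get_state()["position"]); print(state_from([p[0],p[2]+1.3]))
E
```

```text
t: 7.6
position: [452.8, -346.6, 187.8]
ee_rot: [0.798, 0.603, -0.003, -0.004]
ft_force: [-2.6, -1.7, -1.1]
gripper_width: 0.11
t: 7.8
position: [453.0, -346.7, 187.8]
ee_rot: [0.798, 0.603, -0.003, -0.004]
ft_force: [-2.0, -1.0, -1.8]
gripper_width: 0.116
t 7.8 pos [ 453.  -346.7  187.8] chest [ -33.9 -173.3  187.8] F [-2.  -1.  -1.8] Fc [-1.6 -1.5 -1.8] g 0.116
shift tool mm [ -0.3 -78.6 125.5] turn deg [-0.54  0.04 -0.11]
(0.745980339974097, np.float64(-0.008271146261811616), array([-33.59020484, 149.09742309]))
```

```bash
python3 -m creep '[0,0,0,0,0,0.0015,0,0,0,0,0,0,0,0]'
python3 -m creep '[0,0,0,0,0,0.0015,0,0,0,0,0,0,0,0]'
python3 - <<'E'
from h import *
todo([376.1,-325.3,63]); p=w2c(monitor.get_state()["position"]); print(state_from([p[0],p[2]+1.3]))
E
```

```text
t: 8.0
position: [453.3, -346.7, 187.8]
ee_rot: [0.798, 0.603, -0.003, -0.003]
ft_force: [-2.0, -0.6, -1.5]
gripper_width: 0.116
t: 8.2
position: [453.5, -346.8, 187.8]
ee_rot: [0.798, 0.603, -0.003, -0.003]
ft_force: [-2.9, -0.6, -1.6]
gripper_width: 0.117
t 8.2 pos [ 453.5 -346.8  187.8] chest [ -33.4 -173.3  187.8] F [-2.9 -0.6 -1.6] Fc [-2.6 -1.4 -1.6] g 0.117
shift tool mm [ -0.3 -79.3 125.4] turn deg [-0.49  0.06 -0.09]
(0.7456568147233575, np.float64(-0.013750559353576925), array([-32.83911434, 149.06255636]))
```

```bash
python3 -m creep '[0,0,0,0,0.001,0.0015,0,0,0,0,0.001,0.0015,0,0,0,0,0.001,0.0015,0,0,0,0,0.001,0.0015,0]'
python3 - <<'E'
from h import *
todo([376.1,-325.3,63]); p=w2c(monitor.get_state()["position"]); print(state_from([p[0],p[2]+2.2]))
E
```

```text
t 8.2 pos [ 453.5 -346.8  187.8] chest [ -33.4 -173.3  187.8] F [-2.9 -0.6 -1.6] Fc [-2.6 -1.4 -1.6] g 0.117
shift tool mm [ -0.3 -79.3 125.4] turn deg [-0.49  0.06 -0.09]
(0.7524180560898803, np.float64(-0.005089085116283289), array([-33.18555685, 149.95929284]))schema error: expected a multiple of 7 numbers
```

```bash
python3 -m creep '[0,0,0,0,0.001,0.0015,0,0,0,0,0,0.001,0.0015,0,0,0,0,0,0.001,0.0015,0]'
python3 - <<'E'
from h import *
todo([376.1,-325.3,63]); p=w2c(monitor.get_state()["position"]); print(state_from([p[0],p[2]+2.2]))
E
```

```text
t: 8.5
position: [453.7, -346.8, 187.5]
ee_rot: [0.797, 0.604, -0.005, -0.007]
ft_force: [-8.7, 3.4, 10.4]
gripper_width: 0.111
t 8.5 pos [ 453.7 -346.8  187.5] chest [ -33.2 -173.3  187.5] F [-8.7  3.4 10.4] Fc [-9.3  0.9 10.4] g 0.111
shift tool mm [ -0.3 -78.4 125.8] turn deg [-0.99  0.02 -0.05]
(0.7502315450149344, np.float64(-0.009555329107115797), array([-32.83273489, 149.67088717]))
```

```bash
python3 -m creep '[0,0,0,0,0.002,0.0003,0,0,0,0,0,0.002,0.0003,0,0,0,0,0,0.002,0.0003,0]'
python3 - <<'E'
from h import *
todo([376.1,-325.3,63]); p=w2c(monitor.get_state()["position"]); print(state_from([p[0],p[2]+2.2]))
E
```

```text
t: 8.8
position: [457.5, -347.9, 187.6]
ee_rot: [0.797, 0.604, -0.007, -0.009]
ft_force: [-7.7, 2.2, 6.5]
gripper_width: 0.118
t 8.8 pos [ 457.5 -347.9  187.6] chest [ -29.2 -173.3  187.6] F [-7.7  2.2  6.5] Fc [-8.  -0.   6.5] g 0.118
shift tool mm [ -0.3 -81.7 126.5] turn deg [-1.3  -0.   -0.05]
(0.7503930841297588, np.float64(-0.047282428739634196), array([-27.34308333, 149.84800024]))
```

```bash
python3 -m creep '[-0.3,0,0,0,0.0012,0.0003,0,-0.3,0,0,0,0.0012,0.0003,0,-0.3,0,0,0,0.0012,0.0003,0]'
python3 - <<'E'
from h import *
todo([376.1,-325.3,63]); p=w2c(monitor.get_state()["position"]); print(state_from([p[0],p[2]+2.2]))
E
```

```text
t: 9.1
position: [458.6, -348.2, 187.5]
ee_rot: [0.797, 0.604, -0.004, -0.006]
ft_force: [-7.2, 1.8, 5.6]
gripper_width: 0.119
t 9.1 pos [ 458.6 -348.2  187.5] chest [ -28.1 -173.3  187.5] F [-7.2  1.8  5.6] Fc [-7.4 -0.2  5.6] g 0.119
shift tool mm [ -0.4 -83.9 125.7] turn deg [-0.8  -0.05 -0.04]
(0.7492015860290743, np.float64(-0.05979071099736085), array([-25.69237553, 149.78506214]))
```

```bash
python3 -m creep '[-0.3,0,0,0,0.0015,0.0003,0,-0.3,0,0,0,0.0012,0.0003,0]'
python3 - <<'E'
from h import *
todo([376.1,-325.3,63]); p=w2c(monitor.get_state()["position"]); print(state_from([p[0],p[2]+2.2]))
E
python3 -m creep '[0,0,0,0,0.0015,0.0003,0,0,0,0,0,0.0012,0.0003,0]'
python3 - <<'E'
from h import *
todo([376.1,-325.3,63]); p=w2c(monitor.get_state()["position"]); print(state_from([p[0],p[2]+2.2]))
E
```

```text
t: 9.3
position: [460.0, -348.6, 186.9]
ee_rot: [0.797, 0.604, -0.001, -0.003]
ft_force: [-5.8, 0.9, 2.6]
gripper_width: 0.116
t 9.3 pos [ 460.  -348.6  186.9] chest [ -26.7 -173.3  186.9] F [-5.8  0.9  2.6] Fc [-5.9 -0.7  2.6] g 0.116
shift tool mm [ -0.5 -86.2 124.4] turn deg [-0.37 -0.07 -0.05]
(0.7431320262315391, np.float64(-0.08077997902462569), array([-23.47053516, 149.18083169]))
t: 9.5
position: [460.9, -348.8, 184.7]
ee_rot: [0.797, 0.604, -0.003, -0.005]
ft_force: [-7.5, 1.7, 2.9]
gripper_width: 0.114
t 9.5 pos [ 460.9 -348.8  184.7] chest [ -25.7 -173.3  184.7] F [-7.5  1.7  2.9] Fc [-7.6 -0.4  2.9] g 0.114
shift tool mm [ -0.5 -86.7 122.7] turn deg [-0.63 -0.1  -0.05]
(0.7253199718319753, np.float64(-0.11253994522003516), array([-21.24707544, 147.19650393]))
```

```bash
python3 -m creep '[0,0,0,0,-0.0003,0.0012,0,0,0,0,0,-0.0003,0.0012,0]'
python3 - <<'E'
from h import *
todo([376.1,-325.3,63]); p=w2c(monitor.get_state()["position"]); print(state_from([p[0],p[2]+2.2]))
E
python3 -m creep '[0,0,0,0,-0.0004,0.0012,0,0,0,0,0,-0.0004,0.0012,0]'
python3 - <<'E'
from h import *
todo([376.1,-325.3,63]); p=w2c(monitor.get_state()["position"]); print(state_from([p[0],p[2]+2.2]))
E
```

```text
t: 9.7
position: [459.6, -348.5, 181.1]
ee_rot: [0.797, 0.604, -0.003, -0.006]
ft_force: [-2.8, 0.3, 0.6]
gripper_width: 0.113
t 9.7 pos [ 459.6 -348.5  181.1] chest [ -27.  -173.3  181.1] F [-2.8  0.3  0.6] Fc [-2.8 -0.5  0.6] g 0.113
shift tool mm [ -0.6 -85.1 119.2] turn deg [-0.76 -0.11 -0.04]
(0.6967018255457943, np.float64(-0.13550662098505964), array([-21.64270002, 143.61935673]))
t: 9.9
position: [458.8, -348.2, 177.9]
ee_rot: [0.797, 0.604, -0.003, -0.006]
ft_force: [-4.1, 0.8, -0.0]
gripper_width: 0.115
t 9.9 pos [ 458.8 -348.2  177.9] chest [ -27.9 -173.3  177.9] F [-4.1  0.8 -0. ] Fc [-4.2 -0.3 -0. ] g 0.115
shift tool mm [ -0.6 -84.3 116. ] turn deg [-0.76 -0.12 -0.05]
(0.6722919037468296, np.float64(-0.1564017761873201), array([-21.70993127, 140.57497396]))
```

```bash
python3 -m creep '[0,0,0,0,-0.0003,0.001,0,0,0,0,0,-0.0002,0.0008,0,0,0,0,0,0,0,0]'
python3 - <<'E'
from h import *
todo([376.1,-325.3,63]); p=w2c(monitor.get_state()["position"]); print(state_from([p[0],p[2]+2.2]))
E
python3 -m creep '[0,0,0,0,0,0.0008,0,0,0,0,0,0,0.0008,0,0,0,0,0,0,0,0]'
python3 - <<'E'
from h import *
import cv2
todo([376.1,-325.3,63]); p=w2c(monitor.get_state()["position"]); print(state_from([p[0],p[2]+2.2]))
for n in("scene","top"):
  f=imaging.grab_frame(n); f=f[130:300,240:420] if n=="scene" else f[140:290,310:460]; cv2.imwrite(f"pics/{n}9.png",cv2.cvtColor(cv2.resize(f,None,fx=3.5,fy=3.5,interpolation=cv2.INTER_CUBIC),cv2.COLOR_RGB2BGR))
E
```

```text
t: 10.2
position: [458.5, -348.2, 177.0]
ee_rot: [0.797, 0.604, -0.003, -0.006]
ft_force: [-4.2, 0.1, 0.7]
gripper_width: 0.118
t 10.2 pos [ 458.5 -348.2  177. ] chest [ -28.2 -173.3  177. ] F [-4.2  0.1  0.7] Fc [-4.1 -1.   0.7] g 0.118
shift tool mm [ -0.6 -84.1 115. ] turn deg [-0.73 -0.12 -0.05]
(0.6651510735324435, np.float64(-0.16257519000502565), array([-21.70653323, 139.68359472]))
t: 10.5
position: [458.6, -348.2, 177.0]
ee_rot: [0.797, 0.604, -0.003, -0.006]
ft_force: [-3.1, -0.1, 0.7]
gripper_width: 0.116
t 10.5 pos [ 458.6 -348.2  177. ] chest [ -28.2 -173.3  177. ] F [-3.1 -0.1  0.7] Fc [-2.9 -0.9  0.7] g 0.116
shift tool mm [ -0.6 -84.1 115. ] turn deg [-0.73 -0.11 -0.04]
(0.6651184588219679, np.float64(-0.16267351964565904), array([-21.69646763, 139.68116823]))
```

View pics/scene9.png

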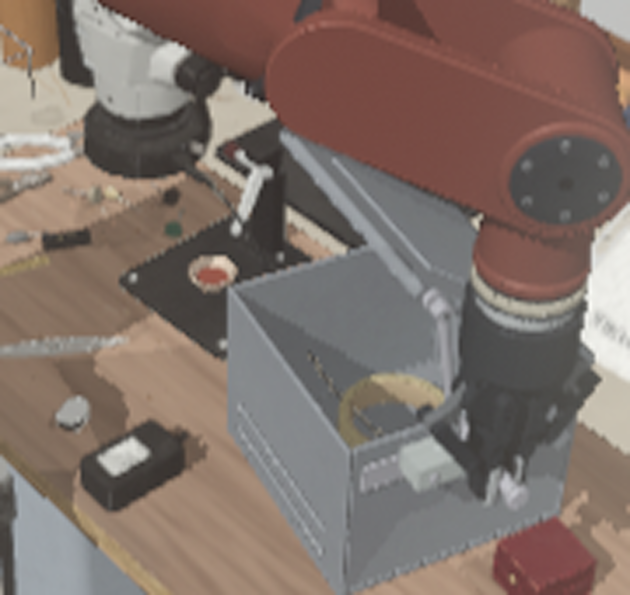

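```bash
python3 -m creep '[0,0,0,0,0,0,0,0,0,0,0,0,0,0.2,0,0,0,0,0,0,0.35,0,0,0,0,0,0,0.5,0,0,0,0,0,0,0.5]' 20
python3 - <<'E'
from h import *
import cv2
todo([376.1,-325.3,63])
f=imaging.grab_frame("scene"); f=f[130:300,240:420]; cv2.imwrite(f"pics/scene10.png",cv2.cvtColor(cv2.resize(f,None,fx=3.5,fy=3.5,interpolation=cv2.INTER_CUBIC),cv2.COLOR_RGB2BGR))
E
```

```text
t: 11.1
position: [461.4, -348.0, 176.5]
ee_rot: [0.797, 0.604, -0.001, -0.003]
ft_force: [-0.4, 0.4, -0.1]
gripper_width: 0.496
t 11.1 pos [ 461.4 -348.   176.5] chest [ -25.4 -172.3  176.5] F [-0.4  0.4 -0.1] Fc [-0.4  0.3 -0.1] g 0.496
shift tool mm [ -1.6 -87.6 114.1] turn deg [-0.36 -0.18 -0.04]
```

View pics/scene10.png

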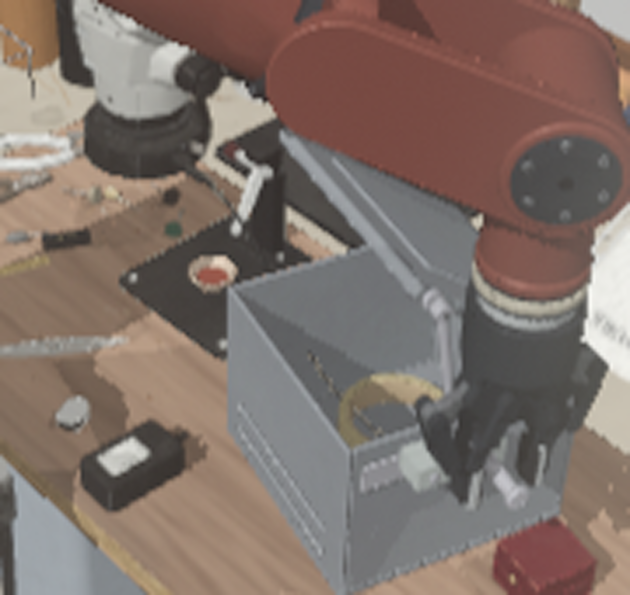

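```bash
python3 -m creep '[0,0,0,0,-0.002,-0.01,0.6,0,0,0,0,0,-0.02,0.6,0,0,0,-0.002,0,-0.03,0.6,0,0,0,-0.02,0,-0.03,0.6,0,0,0,-0.04,0,-0.02,0.6,0,0,0,-0.04,0,0,0.6,0,0,0,-0.04,0,0,0.6,0,0,0,0,0,0,0.6]'
python3 - <<'E'
from h import *
import cv2
todo([376.1,-325.3,63])
for n in("scene","top"):
  f=imaging.grab_frame(n); f=f[150:320,240:420] if n=="scene" else f[140:290,310:460]; cv2.imwrite(f"pics/{n}11.png",cv2.cvtColor(cv2.resize(f,None,fx=3.5,fy=3.5,interpolation=cv2.INTER_CUBIC),cv2.COLOR_RGB2BGR))
E
```

```text
t: 11.95
position: [421.4, -488.2, 296.4]
ee_rot: [0.796, 0.606, -0.001, -0.0]
ft_force: [0.3, -0.3, 0.6]
gripper_width: 0.601
t 11.95 pos [ 421.4 -488.2  296.4] chest [ -26.1 -318.1  296.4] F [ 0.3 -0.3  0.6] Fc [ 0.4 -0.2  0.6] g 0.601
shift tool mm [145.2 -86.7 233.4] turn deg [-0.09  0.05  0.24]
```

View pics/scene11.png

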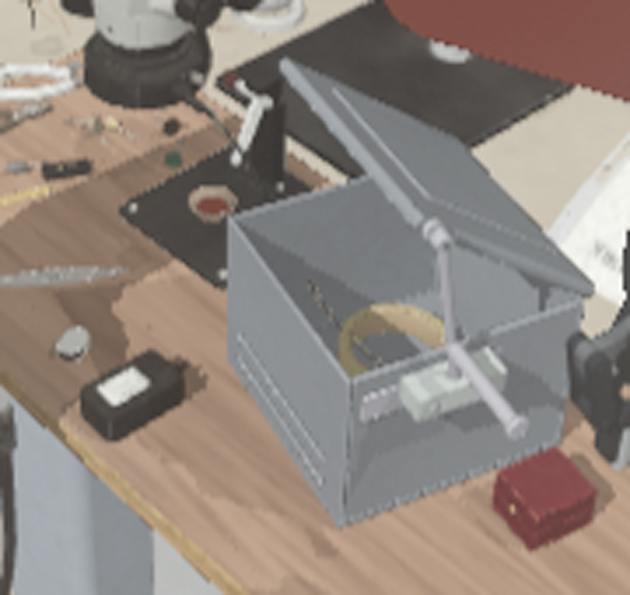

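View pics/top11.png

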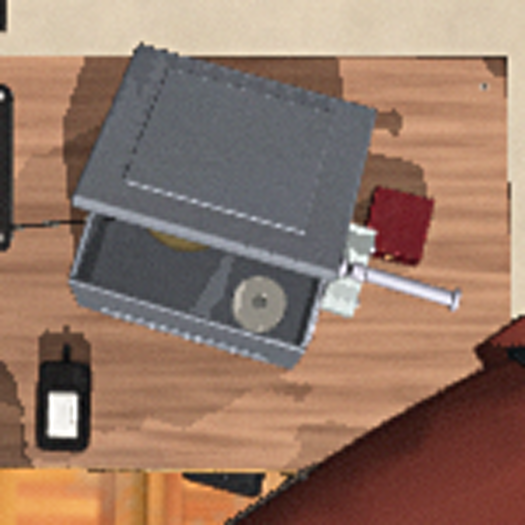

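Run:
```python
from h import *
from rig import workorder
for th in(.60,.66,.75):
    x,z=piv(th); print(th,((proj("scene",c2w(Q,[x,-115.5,z]))-[240,150])*3.5).round(0))
workorder.sign_off()
```

```text
0.6 [430. 255.]
0.66 [440. 241.]
0.75 [457. 222.]
the job is handed in; nothing more can be done
```

The chest lid is open and propped: the rod's foot is in the keeper's holding hole, the gripper has let go and is clear, and the job is handed in at about 12 s.

- **What I did:** I took the rod by its crosswise grip and pushed the lid up with it. I then swung the foot over the front of the keeper, landed it lightly on the block's top and drew it towards the hole until it dropped in. The hole was about 8 mm behind the middle of its travel.
- **Forces:** The highest wrist-force readings I saw were about 10 N down and 9 N sideways. That was during the first stroke along the keeper's top, and I eased off after it.
- **Depth check:** The grip came down about 10.8 mm from the keeper's top. More gentle pressing then gave no further movement. From the arm's position the lid angle went from 0.75 to 0.665 rad, a drop of 0.085 where 0.07 was expected.
- **After release:** Pictures from both cameras, taken before handing in, show the lid standing on the rod with its foot in the keeper. The ring box, adapter and loupe look undisturbed.
- **A check that only roughly agreed:** The camera check of the lid angle was coarse. Judging by the pivot's position across the picture it read about 0.63 rad, and by its height about 0.71 rad. This fits 0.67 rad but does not confirm it closely.

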